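# Unlatch the label trimmer and hold its arm up

## Robot

A 6-joint arm with a two-finger parallel gripper is mounted at the origin on the work surface. World frame = base frame: x ahead of the robot, y to its left, z up, the work surface at z = 0. Lengths are in m, angles in rad, forces in N, time in s.
With the tool pointing down it reaches from about 0.35 to 0.975 m from the base axis. Payload 4.9 kg.
Tool frame: the origin (TCP) lies at the very end of the fingers, on their centre line; the grasp point (between the pads) lies 19 mm behind it (pinch_z is the distance from the TCP to the grasp point, in m); z points along the fingers, y is the line along which they close (so a half turn about z gives the same grasp; the last joint's range is limited). The gripper opens to 85 mm and grips with 20 to 120 N. Pads are 22 mm wide; open, the fingers measure 114 mm over their backs; the gripper's body (76 mm by 85 mm) begins 54 mm behind the grasp point. The pads swing forward as they close: fully open they stand 13 mm farther back than shut.
Start: joints at [1.216, 0.053, 1.613, -0, 1.476, -0.119], TCP at [0.146, 0.608, 0.231] pointing down, gripper open.
Joint ranges: [-3.01, 3.01], [-1.01, 2.22], [0.06, 2.58], [-1.02, 4.17], [0.09, 2.62], [-3.14, 3.14]. Speed limits (rad/s): [2.57, 2.57, 3.14, 3.14, 3.14, 3.14].

## Interface

Orientations are given as a unit quaternion [w, x, y, z].
In Python, from plant import * gives the robot as it stands. The module is installed in compiled form; this text tells all that it offers.
- The arm moves only by the tool play_rows, never from a script. Its arguments are lists of equal length, an entry for each row: "linear": the shift along the world's x, y, z in m, a list of three; "turn": the turn about the world's z in degrees. A call has 1 to 8 rows; each row shifts and turns the commanded pose from where the row before left it; what a row does not reach is not made up. A row lasts 1/8 s, in which the tool goes at most 62.5 mm and 10.7 degrees, less where a joint would pass 70% of its speed; a pose out of reach is approached as far as the arm can. A call is refused whole if a number of a shift passes 0.0625 or a number of a turn 10.7, either way. A call with a gripper value outside its range is refused whole. "hand" is the finger opening in m, from 0 to 0.0854, set as the call begins (left out, the last holds). The fingers move at their own pace and stop on an object; the grip force is fixed at half the most. Time passes only in rows, so rows that do not move let the fingers close. It gives the time, the measured TCP pose, the force, the opening and the grip force at its end, in the units of the state.
- state(): the state, without advancing time (a new reading comes with each control period).
- grab_frame(name): name is "scene" or "top"; returns the picture (480x640x3 uint8, red, green, blue); there is no depth.
- camera_info(name): a dict with "camera_matrix" (3x3 intrinsics, pixels), "distortion" ([k1, k2, p1, p2, k3] as OpenCV has them; the pictures are not rectified), "origin" and "attitude" of the camera in the world. Camera axes: x right, y down, z forward; pixel columns grow to the right and rows downward; lengths in m; the calibration is good to about 2 mm. A picture is of the moment at which its call begins. camera_info takes no time and is no camera call.
- job_done(): hands the job in; it is judged then, once.
Trained networks look in the newest picture that a camera, given by its name, has taken for a name from the list of things; names that differ only in an ending like _2 or _b are one class to them, and where a whole thing is asked for, a point or a joint stands for the part that bears it (a point fixed in the world has none). Each returns a list of dicts, best first, with "p" (0 to 1); they miss things now and then, are a little off and sometimes report something else, mostly with a low value. They report only what shows in the picture. A call takes as long as a camera call.
- trace(camera, thing): "region" (480x640 bool, what is visible of it) and "location" ([column, row] in pixels, amid what is visible of it).
The state is a dict: "time": time; "joint_pos": joint angles; "joint_vel": joint speeds; "joint_efforts": joint torques, N m; "tool_pos": TCP position; "tool_rot": TCP orientation; "contact_force": force on the tool from outside, world axes, zero at the start; "ft_torque": the same for the moment, N m; "gripper_width": opening from 0.0 (shut) to 1.0 (fully open); "grasp_force": force on a finger pad.
Only numpy, scipy, OpenCV 4.12 (cv2) and the standard library are available. Lean on these libraries where they do the work, as an engineer would, in place of code of your own. Each camera call takes 0.05 s, during which the arm holds its last target. There are 200 camera calls.

## Task

The next sheet of bottle labels has to go under the guillotine trimmer on the desk, so open it: pull the spring latch on top of the arm out sideways, away from the board, until it is clear of the stud that holds the arm down, then lift the arm off the stud and raise it until the latch is about 15 to 20 cm higher than it was. Work gently: never wrench the arm upwards while the latch is still caught, neither jerk it up nor let it slam down, and leave the bottles standing where they are. Finish while still holding the arm up at that height.

Things in the scene. Friction and masses are not known exactly. Their poses are not given: they have to be found in the camera images.
- trimmer: A4 guillotine paper trimmer, fixed on the desk. Origin: on the desk plane below the axis of the keeper stud, at its front right corner. x runs along the arm from stud to pivot (away from the robot), y left over the board, z up. Grey gridded board, x 30 to 390 mm, y 7 to 257 mm, top 24 mm above the desk; the arm lies along y = 0; free desk to its right (-y).
- stud: Steel keeper stud standing under the arm's black block, origin and axes as the trimmer's. Neck 8 mm, round head 20 mm in diameter with a flat underside 30 mm above the desk, under which the latch's bolt catches.
- cutter: The trimmer's arm: steel blade, aluminium spine, black block and handle; 0.3 to 0.65 kg, 2 to 5 N to lift at the latch; falls shut when let go. Origin in the stud's axis, 34 mm above the desk; axes as the trimmer's when down (start). It hinges about a line parallel to the trimmer's y at x = 410, z = 34 mm in the trimmer's frame; raised 0.30 rad the latch is 119 mm higher, 0.45 174 mm, 0.60 223 mm.
- latch (a joint): Travel of the spring latch, m: 0 = home (start), grows as it is pulled sideways to the trimmer's -y (away from the board), stop at 0.014. The spring pulls back with 4.5 N at 0, 11 N at the stop. Below 6 mm its bolt holds the arm down under the stud's head (2 mm of free lift); from 7 mm it is clear. Once the arm is up 0.05 rad it may spring back.
- latch_tab (a point): Middle of the latch's upright tab: black ribbed plastic, 20 mm along the arm, 12 mm thick across it, top 98 mm above the desk (arm down) and 12.5 mm above this point, 29 mm tall over a steel plate (26 x 36 mm, top 69 mm above the desk). Room for fingers on both sides to close across the 12 mm from above; it can carry the arm. Moves with arm and latch.
- handle_mid (a point): Middle of the arm's black handle, which points from the block towards the robot: 100 x 26 x 26 mm, centre 55 mm above the desk with the arm down, 78 mm nearer the robot than the latch tab.
- big_flask: Bystander: aluminium flask, white cap, paper label, 74 mm in diameter, 190 mm high, standing right of the arm. Origin: centre of its underside.
- small_flask: Bystander: slim aluminium flask, black cap, 38 mm in diameter, 115 mm high, standing right of the arm. Origin: centre of its underside.
- vial: Bystander: amber glass vial, black cap, 27 mm in diameter, 68 mm high, standing before the board, left of the handle. Origin: centre of its underside.

How it is judged:
On the way, in this order (a step that is already met when the one before it is completed fails the run):
1. the latch is pulled out clear of the stud (some 6 mm) while the arm is still down (value of joint latch above 0.0052 m and angle between cutter's own z axis and vertical below 0.03 rad), for 0.05 s.
2. the arm is lifted off the stud (angle between cutter's own z axis and vertical above 0.1 rad), for 0.1 s.
At the end, for the whole second after the job is handed in: the arm is raised by 0.30 to 0.60 rad (latch 119 to 223 mm higher than at the start), still (under 0.05 rad/s), and held there by the gripper's fingers on the latch, block or handle (angle between cutter's own z axis and vertical between 0.3 and 0.6 rad and angular speed of cutter below 0.05 rad/s and contact force between the fingers and cutter above 1.5 N); the arm keeps its last pose, push and grip.
It fails at once if the arm is wrenched up against the caught latch (over 20 N between bolt and stud) (contact force between latch and stud above 20 N).
It fails at once if the arm is jerked up or slams down (turns faster than 2 rad/s) (angular speed of cutter above 2 rad/s).
It fails at once if a bottle is moved by more than 3 cm or tipped (distance of any of big_flask, small_flask, vial from where it was at the start of the episode above 0.03 m or angle between any of big_flask, small_flask, vial's own z axis and vertical above 0.5 rad).
It also fails if it takes over 35 s, if anything falls off the work surface, if the arm or the gripper's body presses on something with over 40 N, if the wrist force passes 120 N, or if a joint passes its speed limit or range.

## Working session

There is one attempt and no reset: what is moved stays moved. The work goes in short steps, Python scripts to look and compute and a tool call to move; the robot and the scene stay as the last step left them, time stands still between calls to the robot, and variables do not carry over. Pictures are saved under pics/ and viewed, at most 10 in all, crops included, and the job is handed in when it is done.

Besides the shell and the picture viewer there is one more tool, called after ">>>" by a JSON object that holds its "name" and its "arguments". play_rows: Moves the arm, as the interface text tells. Its arguments: {"type":"object","properties":{"linear":{"type":"array","items":{"type":"array","items":{"type":"number"}}},"turn":{"type":"array","items":{"type":"number"}},"hand":{"type":"number"}},"required":["linear","turn"]}

```bash
mkdir -p pics
python3 - <<'E'
from plant import *
import cv2,numpy as np
for c in("scene","top"):
    im=grab_frame(c); cv2.imwrite(f"pics/{c}0.png",im[:,:,::-1])
    i=camera_info(c); print(c,i)
    for t in("trimmer","stud","cutter","latch_tab","handle_mid","big_flask","small_flask","vial"):
        print(t,[(round(d["p"],2),np.round(d["location"],1).tolist(),int(d["region"].sum())) for d in trace(c,t)[:2]])
print(state())
E
```

```text
scene {'camera_matrix': array([[443.59651325,   0.        , 318.62739383],
       [  0.        , 443.59651325, 247.58639447],
       [  0.        ,   0.        ,   1.        ]]), 'distortion': array([-0.03145709,  0.        ,  0.        ,  0.        ,  0.        ]), 'origin': array([0.94244534, 0.49226251, 0.56771802]), 'attitude': array([-0.13359859,  0.25913735,  0.85527593, -0.42837172])}
trimmer [(0.83, [315.3, 364.9], 39581)]
stud [(0.48, [461.4, 298.1], 443)]
cutter [(0.91, [294.2, 293.0], 5225)]
latch_tab [(0.54, [368.7, 238.5], 241)]
handle_mid [(0.82, [292.6, 292.4], 5088)]
big_flask [(0.86, [253.9, 210.9], 3004)]
small_flask [(0.87, [311.0, 209.1], 776)]
vial [(0.94, [463.1, 296.7], 433)]
top {'camera_matrix': array([[525.44160203,   0.        , 318.96670525],
       [  0.        , 525.44160203, 233.54923714],
       [  0.        ,   0.        ,   1.        ]]), 'distortion': array([-0.03533246,  0.        ,  0.        ,  0.        ,  0.        ]), 'origin': array([ 0.46628302, -0.0293533 ,  0.95942231]), 'attitude': array([ 0.04655546, -0.7031203 ,  0.70733913, -0.05590875
[... 296 characters left out ...]
 0.9, 'joint_pos': array([ 1.21599791e+00,  5.26673166e-02,  1.61288853e+00, -2.83125746e-05,
        1.47599221e+00, -1.18983387e-01]), 'joint_vel': array([ 0.0008831 ,  0.00023591,  0.00095309, -0.00126205, -0.00176612,
       -0.00042828]), 'joint_efforts': array([ 6.08876726e-04, -3.93663311e+01, -3.70480692e+01,  4.56923067e-05,
       -2.10516873e-05,  7.30375376e-06]), 'tool_pos': array([0.14601508, 0.6076916 , 0.23133072]), 'tool_rot': array([1.89318374e-05, 1.17633178e-01, 9.93057116e-01, 1.83668822e-05]), 'contact_force': array([-0.31820357,  0.20383615,  0.09904827]), 'ft_torque': array([0.01848461, 0.03543146, 0.00236077]), 'grasp_force': 0.0, 'gripper_width': 0.9986716476224645}
```

View pics/scene0.png

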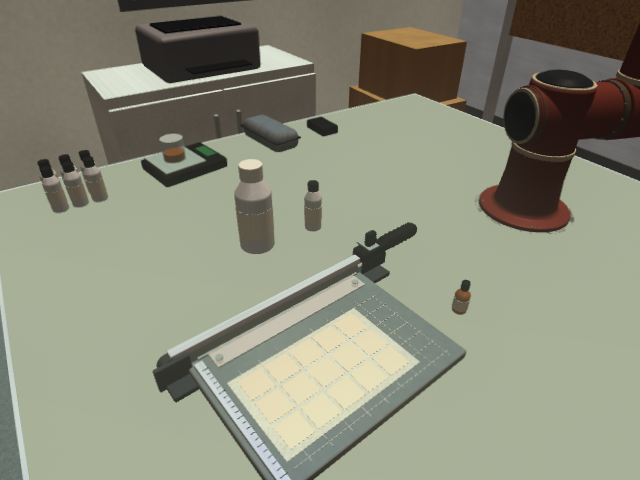

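View pics/top0.png

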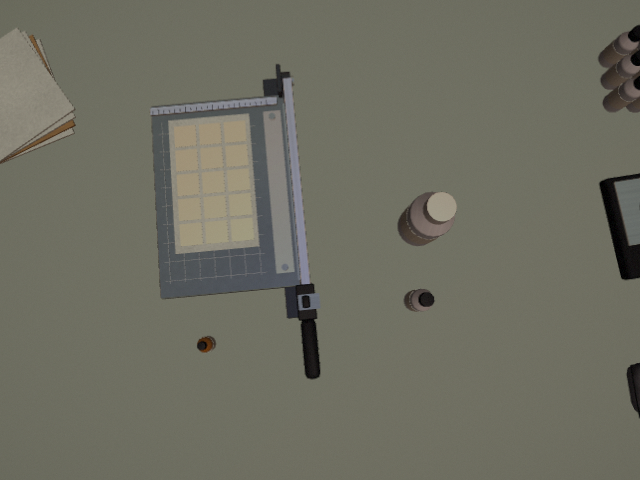

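The scene view shows the tab at about (370,238), with the handle to its right. In the top view the tab is at about (306,301), the handle's end at (312,375) and the spine runs up to (287,80). The flasks are well to the right. I'll measure from enlarged crops next.

```bash
cat > h.py <<'E'
from plant import *
import cv2,numpy as np
from scipy.spatial.transform import Rotation as R
def ray(c,p):
    i=camera_info(c);u=cv2.undistortPoints(np.array([[p]],float),i["camera_matrix"],i["distortion"])[0,0]
    return i["origin"],R.from_quat(np.roll(i["attitude"],-1)).apply([*u,1])
def onz(c,p,z):
    o,d=ray(c,p); return o+d*(z-o[2])/d[2]
def proj(c,P):
    i=camera_info(c);r=R.from_quat(np.roll(i["attitude"],-1)).inv()
    return cv2.projectPoints(r.apply(np.atleast_2d(P)-i["origin"]),np.zeros(3),np.zeros(3),i["camera_matrix"],i["distortion"])[0][:,0]
def crop(c,name,x,y,w,h,s):
    im=grab_frame(c)[y:y+h,x:x+w,::-1]; cv2.imwrite(name,cv2.resize(im,None,fx=s,fy=s,interpolation=cv2.INTER_CUBIC))
E
python3 - <<'E'
from h import *
for n,p,z in(("tab",(306,301),.098),("hend",(312.5,376),.055),("hstart",(308,322),.055),("pivotspine",(287.5,82),.06),("bl",(161,297),.024),("br",(295,288),.024),("tl",(152,112),.024)):
    print(n,onz("top",p,z).round(4))
print("scene tab",onz("scene",(371,234),.098))
a=cv2.imread("pics/top0.png")[270:390,250:350];b=cv2.imread("pics/scene0.png")[210:290,335:435]
A=cv2.resize(a,(400,480),interpolation=cv2.INTER_CUBIC);B=cv2.resize(b,(400,320),interpolation=cv2.INTER_CUBIC)
cv2.imwrite("pics/c.png",np.hstack([A,np.vstack([B,np.zeros((160,400,3),np.uint8)])]))
E
```

```text
tab [ 0.4813 -0.0194  0.098 ]
hend [ 0.3569 -0.0293  0.055 ]
hstart [ 0.4466 -0.0221  0.055 ]
pivotspine [0.8752 0.0133 0.06  ]
bl [0.4909 0.2378 0.024 ]
br [0.5056 0.0009 0.024 ]
tl [0.8335 0.2676 0.024 ]
scene tab [ 0.48364878 -0.01109397  0.098     ]
```

View pics/c.png

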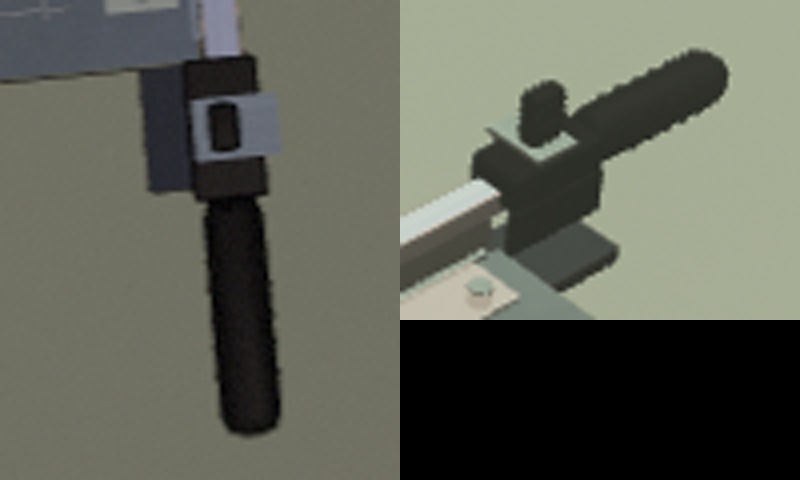

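Run:
```python
from h import *
from scipy.optimize import least_squares
f=lambda P:np.r_[proj("top",P)[0]-(306,301.5),proj("scene",P)[0]-(371,235)]
s=least_squares(f,[.48,-.02,.09]);print(s.x,s.fun)
print(onz("top",(306,301.5),.098),onz("scene",(370.7,238.5),.0855),onz("scene",(371,235),.095))
print(onz("top",(426,300),.115),onz("top",(440,207),.19),state()["time"])
```

```text
[ 0.47951316 -0.01825294  0.09017333] [-0.61027206  0.67274262 -1.03452404 -0.09867855]
[ 0.48047416 -0.01934911  0.098     ] [ 0.48129481 -0.01334161  0.0855    ] [ 0.48278555 -0.01178529  0.095     ]
[ 0.48113598 -0.21173234  0.115     ] [ 0.61792993 -0.22160426  0.19      ] 0.9
```

>>> {"name": "play_rows", "arguments": {"linear": [[0.03,-0.058,0],[0.03,-0.058,0],[0.03,-0.058,0],[0.03,-0.058,0],[0.03,-0.058,0],[0.03,-0.058,0],[0.03,-0.058,0],[0.03,-0.058,0]], "turn": [2,2,2,2,2,2,2,2]}}

```text
time: 1.9
tool_pos: [0.3763, 0.1618, 0.2318]
tool_rot: [0.001, -0.022, 1.0, 0.0]
contact_force: [1.0, 0.9, -0.0]
gripper_width: 1.002
grasp_force: 0.0
```

>>> {"name": "play_rows", "arguments": {"linear": [[0.03,-0.05,0],[0.03,-0.05,0],[0.025,-0.04,0],[0.01,-0.0225,-0.02],[0,0,-0.03],[0,0,-0.03],[0,0,-0.01],[0,0,0]], "turn": [2.3,0,0,0,0,0,0,0]}}

```text
time: 2.9
tool_pos: [0.4705, 0.0012, 0.1411]
tool_rot: [-0.0, -0.042, 0.999, 0.0]
contact_force: [-0.8, 0.1, -0.7]
gripper_width: 0.997
grasp_force: 0.0
```

Run:
```python
from h import *
s=state();print(s["time"],s["tool_pos"],R.from_quat(np.roll(s["tool_rot"],-1)).as_matrix().round(3))
a=grab_frame("top")[240:360,240:400,::-1];b=grab_frame("scene")[150:290,300:440,::-1]
cv2.imwrite("pics/d.png",np.hstack([cv2.resize(b,(400,400),interpolation=2),cv2.resize(a,(400,300),interpolation=2) if 0 else cv2.resize(np.pad(a,((20,20),(0,0),(0,0)))[:,10:150] if 0 else a[:, :120],(400,400),interpolation=2)]))
print(proj("scene",[[.481,-.0185,.0855],s["tool_pos"]]),proj("top",s["tool_pos"]))
```

```text
2.9 [0.4704918  0.00119233 0.14114871] [[-0.996 -0.084 -0.001]
 [-0.084  0.996  0.   ]
 [ 0.001  0.    -1.   ]]
[[369.08127271 237.12068499]
 [382.91628041 215.19642848]] [[292.37664054 307.64007151]]
```

View pics/d.png

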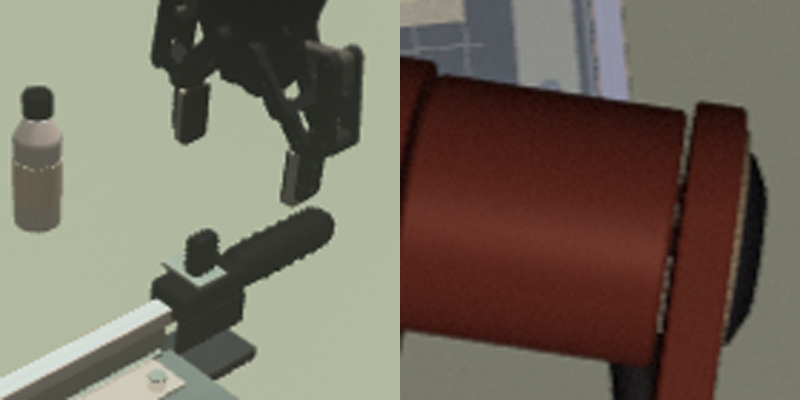

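The scene crop puts the fingers behind and above the tab, which is at about (370,238) in the full image. The move fell short by about (10,-20) mm, so I'll correct that, descend astride the tab and partly close.

>>> {"name": "play_rows", "arguments": {"linear": [[0.005,-0.011,0],[0.005,-0.0105,0],[0,0,-0.02],[0,0,-0.02],[0,0,-0.015],[0,0,-0.01],[0,0,0],[0,0,0]], "turn": [0,0,0,0,0,0,0,0], "hand": 0.04}}

```text
time: 4.0
tool_pos: [0.4813, -0.0206, 0.077]
tool_rot: [0.001, -0.042, 0.999, -0.0]
contact_force: [-0.2, -0.0, 0.1]
gripper_width: 0.469
grasp_force: 0.0
```

Run:
```python
from h import *
s=state();print(s["time"],s["tool_pos"],s["contact_force"])
crop("scene","pics/e.png",320,190,110,80,7)
y=np.array([-.084,.996,0])
print((proj("scene",[s["tool_pos"]+k*y for k in(-.02,0,.02)])-[320,190])*7)
```

```text
4.0 [ 0.48130215 -0.02055721  0.07701647] [-0.20224444 -0.01692831  0.06709171]
[[285.08896587 318.70178634]
 [335.57143803 352.07934952]
 [387.55254564 386.45476295]]
```

View pics/e.png

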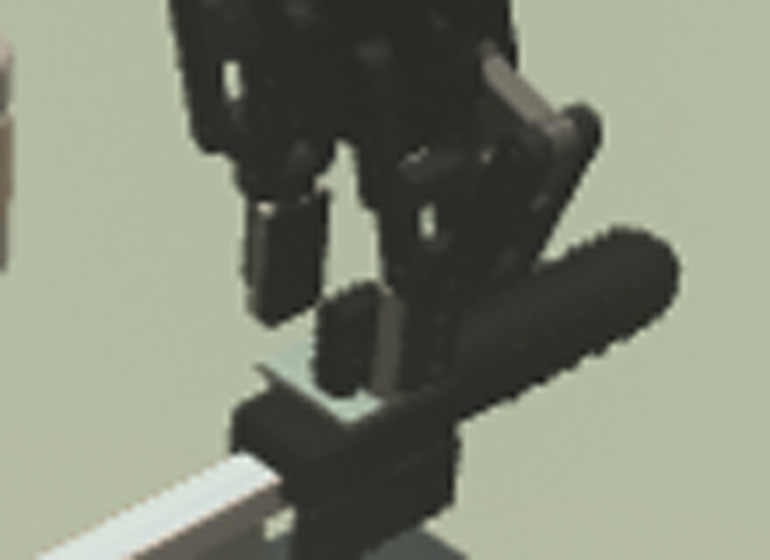

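The fingers straddle the tab. It sits about 4 mm nearer the +y finger, so closing only begins the pull, which is harmless. I'll close now and read the spring force.

>>> {"name": "play_rows", "arguments": {"linear": [[0,0,0],[0,0,0],[0,0,0],[0,0,0],[0,0,0],[0,0,0]], "turn": [0,0,0,0,0,0], "hand": 0.0}}

```text
time: 4.8
tool_pos: [0.4811, -0.0195, 0.0772]
tool_rot: [0.0, -0.042, 0.999, 0.001]
contact_force: [-0.7, 4.7, 4.8]
gripper_width: 0.124
grasp_force: 60.1
```

>>> {"name": "play_rows", "arguments": {"linear": [[0,-0.002,0],[0,-0.002,0],[0.0005,-0.002,0],[0,-0.001,0],[0,0,0]], "turn": [0,0,0,0,0]}}

```text
time: 5.42
tool_pos: [0.4816, -0.0258, 0.0771]
tool_rot: [0.001, -0.042, 0.999, 0.002]
contact_force: [-0.4, 7.0, 4.2]
gripper_width: 0.126
grasp_force: 60.1
```

>>> {"name": "play_rows", "arguments": {"linear": [[0,-0.002,0],[0.0005,-0.002,0],[0,-0.001,0],[0,0,0],[0,0,0]], "turn": [0,0,0,0,0]}}

```text
time: 6.05
tool_pos: [0.4821, -0.0301, 0.0772]
tool_rot: [0.0, -0.042, 0.999, 0.003]
contact_force: [-1.2, 9.6, 5.4]
gripper_width: 0.124
grasp_force: 60.2
```

Run:
```python
from h import *
s=state();print(s["time"],s["tool_pos"],s["contact_force"])
crop("scene","pics/f.png",320,190,110,80,7)
```

```text
6.05 [ 0.48205435 -0.03014498  0.07716899] [-1.22190459  9.55941086  5.44166384]
```

View pics/f.png

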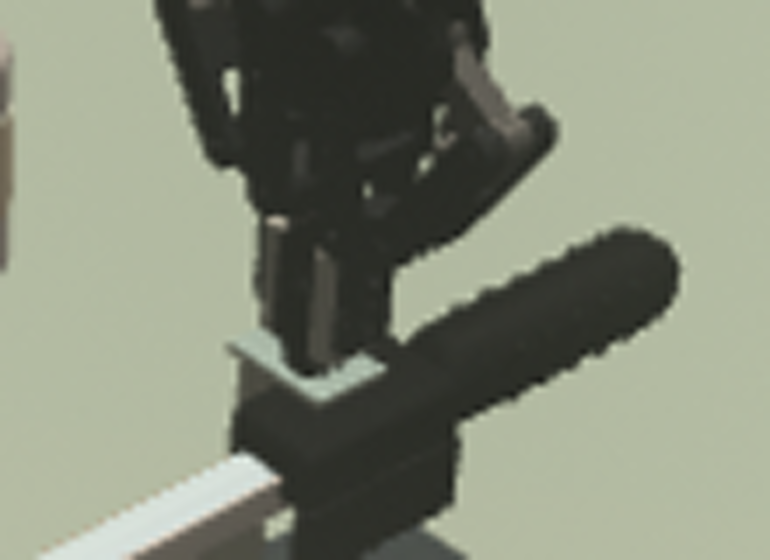

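The plate's corner has moved from (345,420) to (320,402), about 10–11 mm, and 9.6 N on the spring agrees. The latch is clear, so I'll start with a small test lift.

>>> {"name": "play_rows", "arguments": {"linear": [[0,0,0.002],[0,0,0.002],[0.001,0,0.003],[0,0,0.003],[0.001,0,0.004],[0,0,0]], "turn": [0,0,0,0,0,0]}}

```text
time: 6.85
tool_pos: [0.4829, -0.0297, 0.0889]
tool_rot: [-0.001, -0.042, 0.999, 0.003]
contact_force: [4.4, 10.4, -5.6]
gripper_width: 0.123
grasp_force: 58.7
```

Run:
```python
import numpy as np
f=lambda t:np.array([.41*(1-np.cos(t))+.057*np.sin(t),.41*np.sin(t)-.057*(1-np.cos(t))])
for t in np.arange(.035,.46,.03):print(t.round(3),(f(t)*1e3).round(1))
```

```text
0.035 [ 2.2 14.3]
0.065 [ 4.6 26.5]
0.095 [ 7.3 38.6]
0.125 [10.3 50.7]
0.155 [13.7 62.6]
0.185 [17.5 74.4]
0.215 [21.6 86.2]
0.245 [26.1 97.7]
0.275 [ 30.9 109.2]
0.305 [ 36.  120.5]
0.335 [ 41.5 131.6]
0.365 [ 47.4 142.6]
0.395 [ 53.5 153.4]
0.425 [ 60. 164.]
0.455 [ 66.8 174.4]
```

>>> {"name": "play_rows", "arguments": {"linear": [[0.0025,0,0.012],[0.003,0,0.012],[0.003,0.0005,0.012],[0.0035,0.0005,0.012],[0.004,0,0.012],[0.004,0.0005,0.0115],[0.0045,0.0005,0.0115],[0,0,0]], "turn": [0,0,0,0,0,0,0,0]}}

```text
time: 7.85
tool_pos: [0.5065, -0.0276, 0.1718]
tool_rot: [-0.003, -0.042, 0.999, 0.003]
contact_force: [-1.7, 9.6, -4.6]
gripper_width: 0.128
grasp_force: 58.5
```

>>> {"name": "play_rows", "arguments": {"linear": [[0.005,0.0005,0.0115],[0.005,0.0005,0.011],[0.0055,0.0005,0.011],[0.006,0.0005,0.011],[0.006,0.0005,0.011],[0.0065,0.0005,0.0105],[0.004,0.0005,0.006],[0,0,0]], "turn": [0,0,0,0,0,0,0,0]}}

```text
time: 8.85
tool_pos: [0.5442, -0.024, 0.2434]
tool_rot: [-0.003, -0.043, 0.999, 0.003]
contact_force: [-3.7, 8.6, -3.2]
gripper_width: 0.124
grasp_force: 58.5
```

>>> {"name": "play_rows", "arguments": {"linear": [[0,0,0],[0,0,0],[0,0,0],[0,0,0],[0,0,0],[0,0,0],[0,0,0],[0,0,0]], "turn": [0,0,0,0,0,0,0,0]}}

```text
time: 9.85
tool_pos: [0.5438, -0.024, 0.2428]
tool_rot: [-0.004, -0.043, 0.999, 0.003]
contact_force: [-2.7, 8.6, -2.4]
gripper_width: 0.124
grasp_force: 58.5
```

Run:
```python
from h import *
cv2.imwrite("pics/g.png",grab_frame("scene")[:,:,::-1])
```

```text
(no output)
```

View pics/g.png

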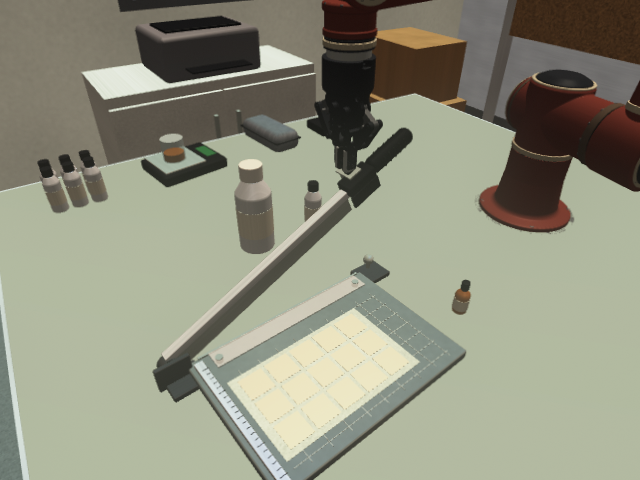

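The arm is up about 166 mm, with the block at (365,185) off the stud at (369,259). The gripper is holding the latch and the bottles haven't moved. I'm handing in.

```bash
python3 -c "
from plant import *
print(job_done())"
```

```text
the job is handed in; nothing more can be done
None
```

The latch was pulled about 11 mm clear of the stud, the arm was raised about 166 mm (roughly 0.42 rad) and is held still by the gripper on the latch, the bottles have not moved, and the job is handed in; the hand-in returned no verdict.

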